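# Inspect a turning tool's insert through the loupe

## Robot

A 7-joint arm with a two-finger parallel gripper is mounted at the origin on the work surface. World frame = base frame: x ahead of the robot, y to its left, z up, the work surface at z = 0. Lengths are in m, angles in rad, forces in N, time in s.
With the tool pointing down it reaches from about 0.4 to 0.85 m from the base axis. Payload 4.5 kg.
Tool frame: the origin (TCP) lies at the very end of the fingers, on their centre line; the grasp point (between the pads) lies 19 mm behind it; z points along the fingers, y is the line along which they close (so a half turn about z gives the same grasp; the last joint's range is limited). The gripper opens to 88 mm and grips with 3 to 60 N. Pads are 18 mm wide; open, the fingers measure 123 mm over their backs; the gripper's body (75 mm by 187 mm) begins 45 mm behind the grasp point.
Start: joints at [0.034, 0.689, -0.195, 1.565, 0.157, 0.902, -0.215], TCP at [0.625, 0, 0.239] pointing down, gripper open.
Joint ranges: [-3.01, 3.01], [-0.46, 2.08], [-1.47, 1.51], [0.13, 2.56], [-1, 4.14], [0.04, 2.09], [-2.66, 2.66]. Speed limits (rad/s): [2.57, 2.57, 3.14, 3.14, 3.14, 3.14, 3.14].

## Interface

Orientations are given as a unit quaternion [w, x, y, z].
In Python, from rig import robot, claw, kin, eyes, current_t, current_q, current_qd, current_joint_torque, current_ee_pos, current_tcp_rot, current_ft_force, current_torque, current_finger_gap, current_grasp_force gives the robot as it stands. Calls block until the motion is done:
- robot.reach(position, orientation): joint-space move of the TCP to a pose.
- robot.servo_line(position, orientation=None, velocity=0.15, until_force=None): straight line of the TCP; orientation=None keeps the orientation; velocity is the mean speed in m/s. With until_force (N) it stops when the force on the tool has changed by that much, and returns True; else False.
- robot.move_joints(angles): joint-space move.
- claw.grip(opening): opening from 0.0 (shut) to 1.0 (fully open); the grip force is fixed at half the most; returns when the fingers have stopped.
- robot.pause(seconds).
- kin.solve_ik(position, orientation): joint angles nearest the present ones, or None.
- eyes.grab_frame(name): name is "scene" or "side" or "wrist"; returns a dict with "img" (480x640x3 uint8, red, green, blue), "fx", "fy", "cx", "cy" (pixels), "extrinsics" (4x4, takes a point from camera to world coordinates); the wrist camera has in their place "mount" (4x4, takes a point from camera to tool coordinates, whose origin is the TCP and whose axes are the flange's). Camera axes: x right, y down, z forward; pixel columns grow to the right and rows downward; lengths in m; the calibration is good to about 2 mm. The wrist camera is an equidistant fisheye: a pixel r from the principal point sees the ray r / f radians off the axis. A picture is of the moment at which its call begins: read the wrist's pose just before it. There is no depth.
A pose or a line that the arm cannot do raises robot.MotionError and nothing moves.
- robot.sign_off(): hands the job in; it is judged then, once.
Trained networks look in a picture, given as the dict that the camera call returned (one of the last four; its "shot" number tells which), for a name from the list of things; names that differ only in an ending like _2 or _b are one class to them, and where a whole thing is asked for, a point or a joint stands for the part that bears it (a point fixed in the world has none). Each returns a list of dicts, best first, with "p" (0 to 1); they miss things now and then, are a little off and sometimes report something else, mostly with a low value. They report only what shows in the picture. A call takes as long as a camera call. They do not tell look-alikes from the thing itself.
- eyes.search_frame(query, picture): "box" ([centre column, centre row, width, height] in pixels, round what is visible of it).
- eyes.regions_of(query, picture): "region" (480x640 bool, what is visible of it) and "box" ([centre column, centre row, width, height] in pixels, round what is visible of it).
- eyes.landmark_of(query, picture): "centre" ([row, column] in pixels: a listed point, or the origin of a listed thing).
Readings, each from a call of its own:
- current_t(): time.
- current_q(): joint angles.
- current_qd(): joint speeds.
- current_joint_torque(): joint torques, N m.
- current_ee_pos(): TCP position.
- current_tcp_rot(): TCP orientation.
- current_ft_force(): force on the tool from outside, world axes, zero at the start.
- current_torque(): the same for the moment, N m.
- current_finger_gap(): opening from 0.0 (shut) to 1.0 (fully open).
- current_grasp_force(): force on a finger pad.
Only numpy, scipy, OpenCV 4.12 (cv2) and the standard library are available. Lean on these libraries where they do the work, as an engineer would, in place of code of your own. Each camera call takes 0.05 s, during which the arm holds its last target. There are 200 camera calls.

## Task

Lay the turning tool with the gold insert on the blue inspection rest, centred lengthwise in its two cradles with the insert end towards the post, and let it go. Then take the orange-handled loupe by its handle and hold it level, with the lens centred over the gold insert and at the height of the red pointer on the post, right way up and touching neither tool nor rest. Finish while still holding it there, steady; do not shift the pointer, and leave everything else on the bench where it is.

Things in the scene. Friction and masses are not known exactly. Their poses are not given: they have to be found in the camera images.
- tool: Bright steel turning tool with a gold insert: square shank 120 long x 20 wide x 20 high (mm), about 0.35 kg, lying flat. Origin: centre of the underside. x runs along the shank towards the insert end, z up.
- tool_insert (a point): Centre of the top of the gold insert, a 13 mm square plate, 4 mm thick, standing 3 mm proud of the shank's top: 51 mm from the tool's origin along its x, 23 mm above its underside.
- old_tool: Dark steel turning tool of the same shape and size with a black insert. Not to be used; leave it. Origin and axes as for the other tool.
- rest: Inspection rest, fixed to the bench: blue base plate 235 x 90 x 10 mm (from 55 mm behind the origin to 180 mm ahead along x), two aluminium U cradles, and a steel post 12 mm in diameter, 195 mm high over the bench, at x = 155 mm. Origin: on the bench, midway between the cradles, on their centre line; x runs along the cradles towards the post, z up.
- rest_seat (a point): Point midway between the cradles, 30 mm above the bench, level with their floors: the tool's underside centre belongs here. Each cradle is 18 mm long, centred 38 mm before and behind this point along the rest's x (58 mm free between them for fingers). Side walls flare from 25 mm apart at the floor to 33 mm at their tops, 43 mm above the bench.
- focus_mark_tip (a point): Tip, at mid-thickness, of the small red pointer (20 x 12 x 4 mm) that sticks out from a black collar (26 mm diameter, with a red line round it at the same height) on the post towards the cradles. The tip lies at x = 125 mm in the rest's frame, 115 to 180 mm above the bench depending on where the collar has been set; it can be pushed along the post but stays by friction. Its height is the focal height.
- loupe: Reading loupe, about 0.16 kg, lying flat on its handle: dark steel ring 80 mm in diameter and 14 mm high (3 to 17 mm above the handle's underside) round a clear lens, orange bar handle 22 mm wide and 20 mm high from 38 to 148 mm from the lens centre. Origin: below the lens centre, level with the handle's underside; x points from the handle to the lens, z up.
- loupe_lens (a point): Centre of the lens, at mid-height of ring and handle: 10 mm above the loupe's origin. This point is to be level with the red pointer's tip.
- loupe_grip (a point): Centre of the handle at the loupe's balance point, between two white bands, 75 mm behind the lens centre, 10 mm above the handle's underside. Handle flat-sided, 22 mm wide: grip it firmly across here.
- tape: Yellow tape roll, 72 mm diameter, 22 mm high, lying flat; leave alone.
- brush: Brush about 180 mm long lying on the bench; leave alone.
- screwdriver: Screwdriver lying on the bench; leave alone.
- jar: Jar with red lid, 64 mm diameter, 80 mm high; leave alone.
- oil: White oil bottle with yellow cap, 52 mm diameter, 130 mm high; leave alone.
- mug: Blue mug, 76 mm diameter, 85 mm high; leave alone.
Mind the look-alikes: they are no part of the job. What is shaped like the tool but purple is not meant.

How it is judged:
By the outcome, as a careful person would: the job done as asked, in the order asked, and still so for the second after the job is handed in, while the arm keeps its last pose, push and grip.
It also fails if it takes over 56 s, if anything falls off the work surface, if the arm or the gripper's body presses on something with over 40 N, if the wrist force passes 120 N, or if a joint passes its speed limit or range.

## Working session

There is one attempt and no reset: what is moved stays moved. The work goes in short steps, each a Python script; the robot and the scene stay as the last script left them, time stands still between calls to the robot, and variables do not carry over. Pictures are saved under pics/ and viewed, at most 12 in all, crops included, and the job is handed in when it is done.

```bash
ls; mkdir -p pics; cat > h.py <<'E'
import numpy as np, cv2
from rig import *
def save(f,n): cv2.imwrite('pics/'+n+'.png',cv2.cvtColor(f['img'],cv2.COLOR_RGB2BGR))
E
python3 - <<'E'
from h import *
fs={n:eyes.grab_frame(n) for n in('scene','side')}
im=np.hstack([f['img'] for f in fs.values()])
for n,f in fs.items():
    save(f,n+'0'); print(n,f['fx'],f['cx'],f['cy'],np.round(f['extrinsics'],3).tolist())
    for q in ['tool','tool_insert','old_tool','rest','rest_seat','focus_mark_tip','loupe','loupe_lens','loupe_grip']:
        print(q,[(np.round(d['centre'],1).tolist(),round(d['p'],2)) for d in eyes.landmark_of(q,f)[:3]])
print(current_t())
E
```

```text
pics
scene 600.228436522991 322.4720916873831 237.62784332057214 [[-0.842, 0.372, -0.391, 1.193], [0.54, 0.563, -0.626, 1.002], [-0.013, -0.738, -0.675, 1.142], [0.0, 0.0, 0.0, 1.0]]
tool [([296.6, 381.5], 0.98), ([270.3, 440.9], 0.62)]
tool_insert [([252.4, 423.2], 0.88), ([299.4, 365.6], 0.6), ([197.6, 227.2], 0.53)]
old_tool [([324.0, 429.9], 0.8), ([239.6, 325.7], 0.65)]
rest [([237.1, 326.5], 0.71)]
rest_seat [([227.9, 326.5], 0.72)]
focus_mark_tip [([212.9, 288.0], 0.39)]
loupe [([205.7, 264.3], 0.73)]
loupe_lens [([205.2, 264.6], 0.56)]
loupe_grip [([194.0, 284.4], 0.72)]
side 564.8994735064397 321.1063001992626 250.7927224285276 [[0.696, -0.557, 0.453, -0.058], [-0.718, -0.54, 0.438, -0.582], [0.001, -0.631, -0.776, 1.177], [0.0, 0.0, 0.0, 1.0]]
tool [([281.6, 205.4], 0.95), ([246.6, 263.4], 0.81), ([229.5, 270.5], 0.35)]
tool_insert [([230.3, 273.8], 0.75), ([293.2, 216.9], 0.73)]
old_tool [([229.0, 211.0], 0.88)]
rest [([307.8, 330.8], 0.62)]
rest_seat [([297.5, 328.4], 0.8)]
focus_mark_tip [([232.7, 361.8], 0.49)]
loupe [([338.2, 421.5], 0.66)]
loupe_lens [([334.0, 417.9], 0.87)]
loupe_grip [([357.4, 401.3], 0.61)]
1.0
```

View pics/scene0.png

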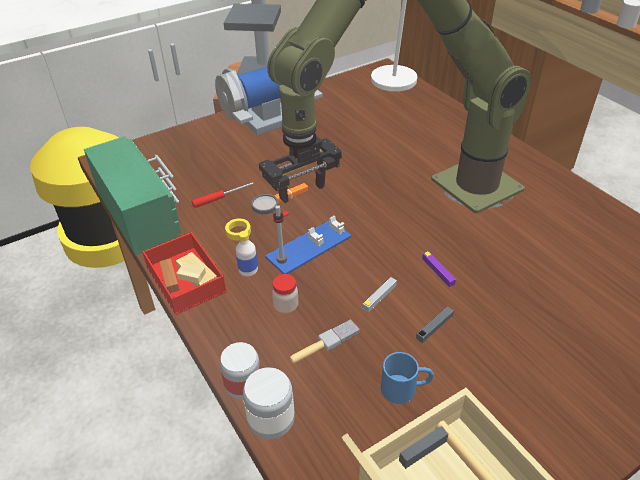

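View pics/side0.png

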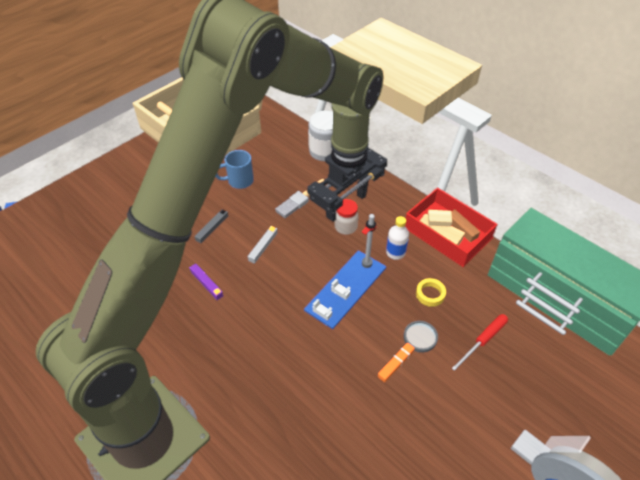

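The steel tool is at scene (380,293) and side (263,244), with its gold insert at scene (366,303) and side (274,230). The rest is at scene (308,247), its post at (280,235) with the red pointer at about (284,214). The loupe is at scene (264,205) and side (420,335). The purple and dark tools are the look-alikes.

```bash
cat >> h.py <<'E'
def proj(f,p):
    c=np.linalg.inv(f['extrinsics'])@np.r_[p,1]
    return np.array([f['cx']+f['fx']*c[0]/c[2],f['cy']+f['fy']*c[1]/c[2]])
def ray(f,rc):
    d=f['extrinsics'][:3,:3]@np.array([(rc[1]-f['cx'])/f['fx'],(rc[0]-f['cy'])/f['fy'],1])
    return f['extrinsics'][:3,3],d/np.linalg.norm(d)
def atz(o,d,z): return o+d*(z-o[2])/d[2]
def tri(rs):
    A=sum(np.eye(3)-np.outer(d,d) for o,d in rs); b=sum((np.eye(3)-np.outer(d,d))@o for o,d in rs)
    x=np.linalg.solve(A,b); return x,[np.linalg.norm(np.cross(x-o,d)) for o,d in rs]
def wray(f,rc,T):   # T: 4x4 tool->world at picture
    u=np.array([(rc[1]-f['cx'])/f['fx'],(rc[0]-f['cy'])/f['fy']]); r=np.hypot(*u)
    c=np.array([*(u/r*np.sin(r)),np.cos(r)]) if r>1e-9 else np.array([0,0,1.])
    M=T@f['mount']; d=M[:3,:3]@c; return M[:3,3],d
def wproj(f,p,T):
    c=np.linalg.inv(T@f['mount'])@np.r_[p,1]; r=np.arctan2(np.hypot(c[0],c[1]),c[2]); u=c[:2]/np.hypot(c[0],c[1])*r
    return np.array([f['cx']+f['fx']*u[0],f['cy']+f['fy']*u[1]])
from scipy.spatial.transform import Rotation as R
def pose():
    q=np.array(current_tcp_rot()).ravel(); T=np.eye(4); T[:3,:3]=R.from_quat(q[[1,2,3,0]]).as_matrix(); T[:3,3]=current_ee_pos(); return T
def down(yaw):   # tool z down, tool y axis at world angle yaw
    y=np.array([np.cos(yaw),np.sin(yaw),0]); z=np.array([0,0,-1.]); x=np.cross(y,z)
    q=R.from_matrix(np.c_[x,y,z]).as_quat(); return [q[3],q[0],q[1],q[2]]
E
python3 - <<'E'
from h import *
s=eyes.grab_frame('scene');d=eyes.grab_frame('side')
P=dict(tool=((294,380),(245,263)),ins=((299.4,365.6),(230.3,273.8)),seat=((227.9,326.5),(297.5,328.4)),tip=((212.9,288),(232.7,361.8)),lens=((205,264.5),(334,417.9)),grip=((194,284.4),(357.4,401.3)))
for k,(a,b) in P.items():
    x,e=tri([ray(s,a),ray(d,b)]); print(k,np.round(x,3),np.round(e,4))
print(current_tcp_rot(),current_q())
w=eyes.grab_frame('wrist'); save(w,'w0'); print(w['fx'],w['cx'],w['cy'],np.round(w['mount'],3).tolist())
for q in ['tool','tool_insert','rest_seat','focus_mark_tip','loupe_lens','loupe_grip']:
    print(q,[(np.round(x['centre'],1).tolist(),round(x['p'],2)) for x in eyes.landmark_of(q,w)[:3]])
E
```

```text
tool [0.529 0.207 0.007] [0.0021 0.0021]
ins [0.578 0.213 0.022] [0.0009 0.0009]
seat [ 0.518 -0.052  0.034] [0.002 0.002]
tip [ 0.645 -0.038  0.158] [0.0005 0.0005]
lens [ 0.602 -0.265  0.009] [0.0007 0.0007]
grip [ 0.526 -0.277  0.009] [0.0014 0.0014]
[4.85467066e-05 7.07090962e-01 7.07122597e-01 4.06649576e-05] [ 0.03377661  0.68904842 -0.1945683   1.56530976  0.15730218  0.90249089
 -0.2150791 ]
371.64829954431775 320.0297921713618 234.39482231975109 [[-0.0, -0.946, -0.325, 0.086], [1.0, 0.0, -0.001, 0.0], [0.001, -0.325, 0.946, -0.146], [0.0, 0.0, 0.0, 1.0]]
tool [([17.2, 81.6], 0.68)]
tool_insert [([55.4, 67.5], 0.57)]
rest_seat [([244.8, 223.3], 0.9), ([102.2, 431.2], 0.4)]
focus_mark_tip [([295.6, 353.0], 0.77), ([391.7, 248.5], 0.7)]
loupe_lens [([396.5, 301.6], 0.58)]
loupe_grip [([391.7, 247.4], 0.71), ([350.2, 393.4], 0.7), ([102.6, 433.6], 0.49)]
```

View pics/w0.png

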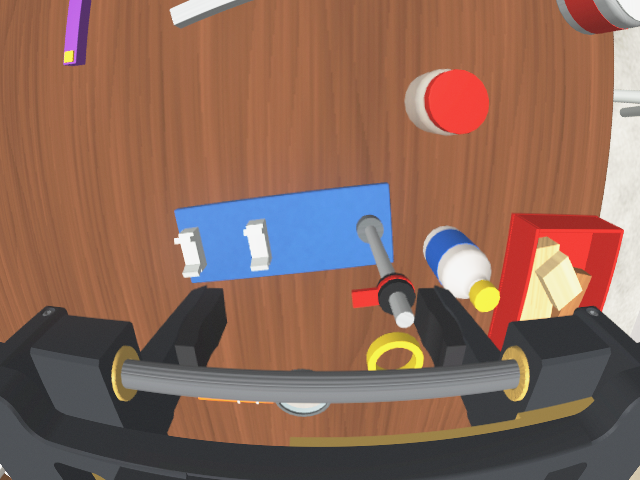

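The wrist picture shows the rest with its cradles at (190,252) and (258,245), the post base at (369,228), and the red pointer tip at about (353,298). Next I hover over the tool and measure it from close by.

```bash
python3 - <<'E'
from h import *
for y in (0.2+np.pi/2,0.2-np.pi/2):
    q=kin.solve_ik([0.53,0.20,0.15],down(y)); print(y,None if q is None else np.round(q,2))
robot.reach([0.53,0.20,0.16],down(0.2+np.pi/2)); print(current_t())
T=pose(); w=eyes.grab_frame('wrist'); save(w,'w1'); 
for q,z in [('tool',0),('tool_insert',.023)]:
    print(q,[(np.round(x['centre'],1).tolist(),round(x['p'],2),np.round(atz(*wray(w,x['centre'],T),z),4)) for x in eyes.landmark_of(q,w)[:3]])
E
```

```text
1.7707963267948965 [-0.11  0.79 -0.58  1.82  0.63  0.73  0.74]
-1.3707963267948966 [-0.55  0.74  0.18  1.84 -0.23  0.58 -1.59]
2.3833
tool [([218.6, 331.2], 0.96, array([ 0.535 ,  0.2104, -0.    ])), ([9.5, 390.8], 0.76, array([0.3499, 0.2226, 0.    ]))]
tool_insert [([282.6, 340.2], 0.58, array([0.5823, 0.2275, 0.023 ]))]
```

View pics/w1.png

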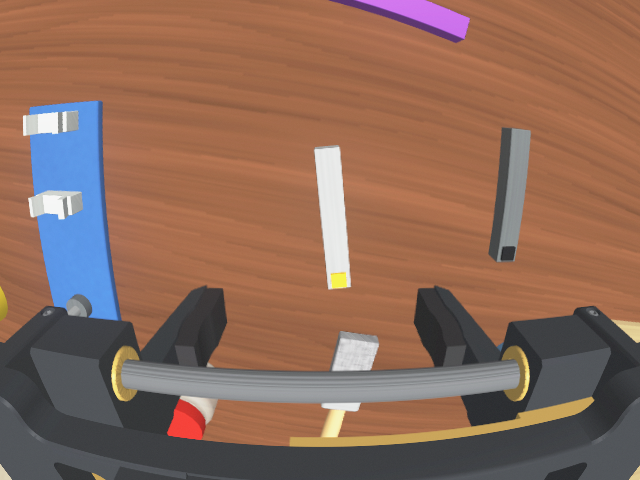

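The tool's top face spans (315,149), (340,147), (351,286) and (329,288), with the gold insert at (339,281). I'll back-project those points, grasp, and lift.

```bash
python3 - <<'E'
from h import *
T=pose(); w=eyes.grab_frame('wrist'); im=w['img'].astype(int)
g=(im[...,0]>180)&(im[...,1]>140)&(im[...,2]<90); g[:,:300]=0; g[:200]=0; g[300:]=0; g[:,380:]=0
r,c=np.nonzero(g); ins=atz(*wray(w,(r.mean(),c.mean()),T),.023); print(len(r),r.mean(),c.mean(),ins)
C=[atz(*wray(w,(a,b),T),.02) for b,a in((315,149),(340,147),(351,286),(329,288))]; print(np.round(C,4))
back=(C[0]+C[1])/2; fr=(C[2]+C[3])/2; ax=fr-back; print(np.linalg.norm(ax),np.arctan2(ax[1],ax[0]))
yaw=np.arctan2(ax[1],ax[0]); u=np.array([np.cos(yaw),np.sin(yaw),0])
c1=(back+fr)/2; c2=ins-.051*u; print(c1,c2)
E
```

```text
195 279.3025641025641 338.8205128205128 [0.57993138 0.22535749 0.023     ]
[[0.4774 0.1849 0.02  ]
 [0.4721 0.2034 0.02  ]
 [0.5856 0.2375 0.02  ]
 [0.5911 0.2193 0.02  ]]
0.1186940329549952 0.29272484006340577
[0.53156646 0.21127608 0.02      ] [0.53110086 0.21064082 0.023     ]
```

```bash
python3 - <<'E'
from h import *
o=down(0.293+np.pi/2)
robot.reach([0.5313,0.211,0.06],o); robot.servo_line([0.5313,0.211,0.004],velocity=.1)
print(pose()[:3,3],current_ft_force())
claw.grip(0.0); print(current_finger_gap()*88,current_grasp_force())
robot.servo_line([0.5313,0.211,0.16],velocity=.15)
robot.reach([0.49,-0.03,0.20],down(0.11+np.pi/2)); print(current_t(),current_finger_gap()*88,current_grasp_force(),current_q())
T=pose(); w=eyes.grab_frame('wrist'); save(w,'w2'); np.save('T2',T)
for q,z in [('rest_seat',.03),('tool_insert',T[2,3]+.02)]:
    print(q,[(np.round(x['centre'],1).tolist(),round(x['p'],2),np.round(atz(*wray(w,x['centre'],T),z),4)) for x in eyes.landmark_of(q,w)[:3]])
E
```

```text
[0.53165821 0.21131805 0.00453836] [0.16528065 0.17078133 0.0440818 ]
19.549448393206124 29.999984800815582
6.975 19.580330716728227 29.99945729970932 [ 0.37232889  0.64298367 -0.65491095  1.98901245  0.59478702  0.70603868
  1.02935249]
rest_seat [([240.5, 288.1], 0.63, array([ 0.5235, -0.0519,  0.03  ])), ([360.3, 154.6], 0.26, array([ 0.6886, -0.1967,  0.03  ]))]
tool_insert [([415.1, 322.1], 0.77, array([ 0.5398, -0.0204,  0.22  ]))]
```

View pics/w2.png

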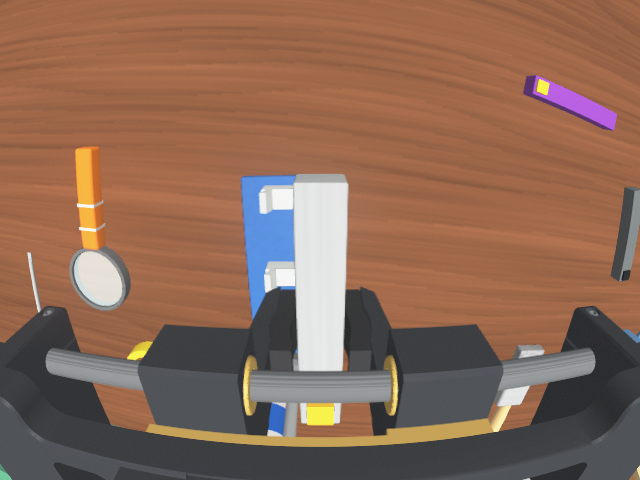

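The tool is held square, with its back end at (294–348,176). It hides the right half of the cradles, so I shift sideways to measure the rest.

```bash
python3 - <<'E'
from h import *
robot.reach([0.50,0.05,0.13],down(0.11+np.pi/2)); print(current_t())
T=pose(); w=eyes.grab_frame('wrist'); save(w,'w3'); np.save('T3',T); import pickle; pickle.dump((w,T),open('w3.pkl','wb'))
for q,z in [('rest_seat',.03),('tool_insert',T[2,3]+.02)]:
    print(q,[(np.round(x['centre'],1).tolist(),round(x['p'],2),np.round(atz(*wray(w,x['centre'],T),z),4)) for x in eyes.landmark_of(q,w)[:3]])
E
```

```text
7.6333
rest_seat [([249.7, 175.0], 0.73, array([ 0.5233, -0.0535,  0.03  ])), ([281.8, 16.3], 0.54, array([ 0.5807, -0.2353,  0.03  ]))]
tool_insert [([44.9, 508.0], 0.82, array([0.3792, 0.1073, 0.1494])), ([417.4, 321.1], 0.57, array([0.5504, 0.0591, 0.1494]))]
```

View pics/w3.png

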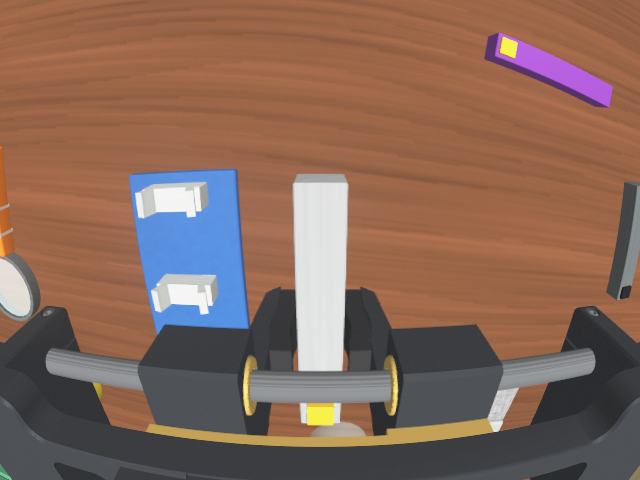

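```bash
python3 - <<'E'
from h import *
import pickle; w,T=pickle.load(open('w3.pkl','rb')); im=w['img'].astype(int)
m=((im[...,2]>130)&(im[...,0]<110)&(im[...,2]-im[...,0]>70)); m[:,260:]=0;m[335:]=0;m[:150]=0;m[:,:110]=0
def line(px): # px (r,c)-> world fit
    P=np.array([atz(*wray(w,p,T),.01)[:2] for p in px]); c=P.mean(0); v=np.linalg.svd(P-c)[2][0]; v*=np.sign(v[np.argmax(abs(v))]); return c,v,np.std((P-c)@[-v[1],v[0]])
R_=[];L=[]
for r in range(180,322,4):
    c=np.nonzero(m[r])[0]; R_.append((r,c.max()+.5)); L.append((r,c.min()-.5))
L=[p for p in L if not(183<p[0]<220 or p[0]>278)]
B=[(np.nonzero(m[:,c])[0].min()-.5,c) for c in range(140,232,4)]
for n,e in(('R',R_),('L',L),('B',B)):
    c,v,s=line(e); print(n,c,v,np.arctan2(v[1],v[0]),s)
cR,vR,_=line(R_);cL,vL,_=line(L);cB,vB,_=line(B)
yaw=np.mean([np.arctan2(vR[1],vR[0]),np.arctan2(vL[1],vL[0])]); u=np.array([np.cos(yaw),np.sin(yaw)]);n=np.array([-u[1],u[0]])
print('width',(cR-cL)@n,'yaw',yaw); seat=((cR+cL)/2@n)*n+((cB@u)+.055)*u; print('seat',seat)
# cradles check: predicted corners at z .043
for x in(-47,-29,29,47):
    for y in(-16.5,16.5): print(x,y,np.round(wproj(w,np.r_[seat+u*x/1e3+n*y/1e3,.043],T),1))
Ti=np.linalg.inv(T)
for p in((176,295),(176,347)): # back end top edge of held tool
    pass
zt=T[2,3]-.004+.02
for p in((181.5,293.5),(181.5,347.5),(416,320)):
    print('held',(Ti@np.r_[atz(*wray(w,p,T),zt+(0.003 if p[0]>400 else 0)),1])[:3])
c=im[150:340,110:370].astype(np.uint8); cv2.imwrite('pics/c3.png',cv2.resize(c[...,::-1],None,fx=3,fy=3,interpolation=cv2.INTER_CUBIC))
E
```

```text
R [ 0.52695811 -0.00552243] [0.99318631 0.11653734] 0.11680274913866501 0.00026083855594710004
L [ 0.53138886 -0.0954171 ] [0.99346348 0.11415038] 0.1143997512579316 0.00028010591544915783
B [ 0.46710497 -0.05441995] [-0.12446242  0.99222432] 1.6955823451533965 0.00022795813801240289
width 0.08980574611326103 yaw 0.11560125019829831
seat [ 0.52211106 -0.05128985]
-47 -16.5 [142.4 191.5]
-47 16.5 [185.5 189.8]
-29 -16.5 [145.5 216.5]
-29 16.5 [188.1 215.7]
29 -16.5 [157.7 290.5]
29 16.5 [197.9 292. ]
47 -16.5 [161.9 311. ]
47 16.5 [201.3 313.1]
held [ 0.05986498 -0.00822143 -0.01592425]
held [ 0.05986185  0.01099574 -0.01592171]
held [-0.05124466  0.00118369 -0.01906564]
```

View pics/c3.png

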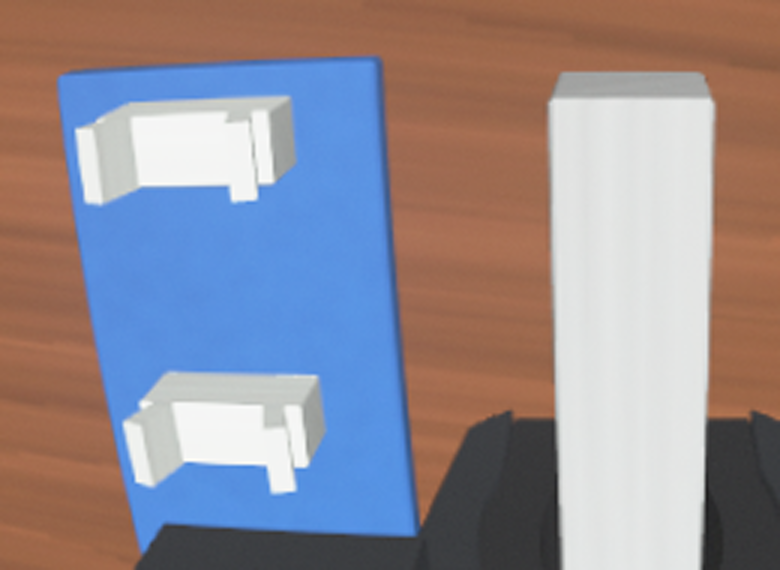

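The rest fit agrees with the cradle walls: rear cradle tops at crop x 100 and 232, front cradle at 152 and 270. The held tool is lengthwise-centred to within about 0.2 mm. Now I place it.

```bash
python3 - <<'E'
from h import *
o=down(.117+np.pi/2); x,y=.5222,-.0523
robot.reach([x,y,.11],o); robot.servo_line([x,y,.052],velocity=.1)
print(pose()[:3,3],current_ft_force()); hit=robot.servo_line([x,y,.032],velocity=.03,until_force=5)
print(hit,pose()[:3,3],current_ft_force())
claw.grip(1.0); robot.servo_line([x,y,.10],velocity=.15); robot.reach([x-.03,y+.01,.20],o)
print(current_t()); T=pose(); w=eyes.grab_frame('wrist'); save(w,'w4'); np.save('T4',T)
im=w['img']; cv2.imwrite('pics/c4.png',cv2.resize(im[100:360,190:450,::-1],None,fx=2.3,fy=2.3,interpolation=cv2.INTER_CUBIC))
u=np.array([np.cos(.117),np.sin(.117)])
print('pred ins',wproj(w,np.r_[np.array([x,y])+.051*u,.053],T))
print([(np.round(q['centre'],1).tolist(),round(q['p'],2),np.round(atz(*wray(w,q['centre'],T),.053),4)) for q in eyes.landmark_of('tool_insert',w)[:3]])
E
```

```text
[ 0.52254205 -0.05171478  0.05235796] [-0.05004544 -0.88385498 -2.75432588]
True [ 0.52209831 -0.05238434  0.03387622] [-0.6438547  -0.54847062  5.2751057 ]
11.7917
pred ins [304.09524169 301.87729387]
[([304.0, 308.2], 0.68, array([ 0.5746, -0.0425,  0.053 ])), ([89.4, 556.3], 0.66, array([0.3484, 0.1523, 0.053 ]))]
```

View pics/c4.png

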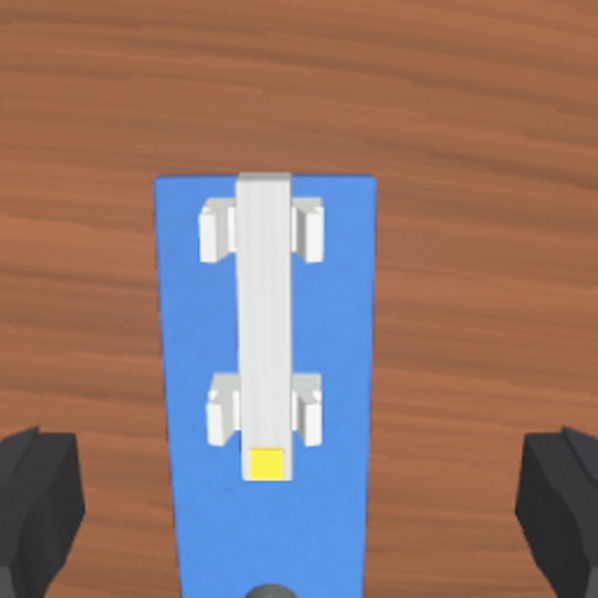

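The tool sits squarely in both cradles, with the insert at crop (267,463) towards the post. Next I hover over the loupe, measure it, and measure the pointer height.

```bash
python3 - <<'E'
from h import *
robot.reach([.53,-.275,.16],down(.157+np.pi/2)); print(current_t(),current_q())
T=pose(); w=eyes.grab_frame('wrist'); save(w,'w5'); b=-.0012*T[:3,1]
for q,z in [('loupe_lens',.01),('loupe_grip',.01)]:
    print(q,[(np.round(x['centre'],1).tolist(),round(x['p'],2),np.round(atz(*wray(w,x['centre'],T),z)+b,4)) for x in eyes.landmark_of(q,w)[:3]])
im=w['img'].astype(int); m=(im[...,0]>190)&(im[...,1]>70)&(im[...,1]<170)&(im[...,2]<80)
n,l,st,ce=cv2.connectedComponentsWithStats(m.astype(np.uint8)); 
for i in range(1,n):
    if st[i,4]>60: print('orange',st[i],ce[i])
tip=np.array([.6463,-.0378]); 
for nme in('scene','side'):
    f=eyes.grab_frame(nme); save(f,nme+'1'); im=f['img'].astype(int)
    c=proj(f,np.r_[tip,.158]); print(nme,c,[ (np.round(x['centre'],1).tolist(),round(x['p'],2)) for x in eyes.landmark_of('focus_mark_tip',f)[:3]])
    print(' z for px', (c[1]-proj(f,np.r_[tip,.168])[1])/10,'px/mm')
    r0,c0=int(c[1])-32,int(c[0])-40
    cr=cv2.resize(f['img'][r0:r0+64,c0:c0+80,::-1],None,fx=5,fy=5,interpolation=cv2.INTER_NEAREST); print('crop origin',r0,c0)
    cv2.imwrite(f'pics/t_{nme}.png',cr)
a,b_=cv2.imread('pics/t_scene.png'),cv2.imread('pics/t_side.png'); W=cv2.imread('pics/w5.png')
cv2.imwrite('pics/mix.png',np.vstack([np.hstack([a,b_])[:, :800], cv2.resize(W[100:200+60],(800,200)) if 0 else np.hstack([cv2.resize(W[100:380,180:460],(280,280)),np.zeros((280,520,3),np.uint8)])]))
E
```

```text
12.8417 [ 0.77224752  0.82942488 -0.67865542  1.71298446  0.66481972  0.84391199
  1.52347749]
loupe_lens [([294.8, 306.2], 0.97, array([ 0.606 , -0.2726,  0.01  ]))]
loupe_grip [([213.0, 321.3], 0.89, array([ 0.5286, -0.2713,  0.01  ]))]
orange [311 121  37  77 358] [327.39106145 155.99162011]
orange [307 200   5  25  63] [308.80952381 211.28571429]
orange [303 231  25  25  82] [308.47560976 245.65853659]
scene [287.6251999 212.9968784] [([212.7, 286.4], 0.6)]
 z for px 0.30202905714777445 px/mm
crop origin 180 247
side [362.47819222 232.31320314] []
 z for px 0.27626898669369665 px/mm
crop origin 200 322
```

View pics/mix.png

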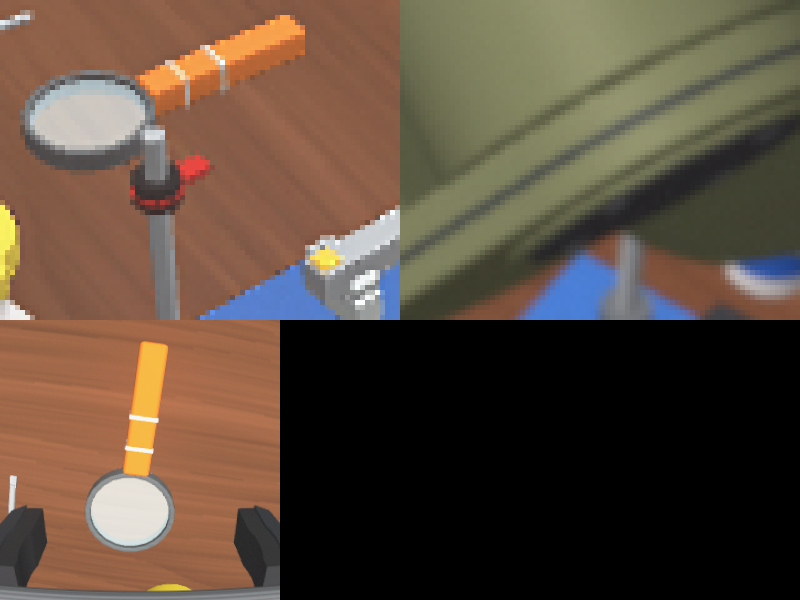

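The scene crop shows the pointer clearly, but at only 0.3 px/mm. The side view is blocked by the arm. The wrist crop shows the loupe with its handle end at (333,122), bands at (324,197) and (319,229), and lens at (310,291). I'll take one tilted wrist view of the pointer, then grasp.

```bash
python3 - <<'E'
from h import *
# loupe from w5
T=pose(); w=eyes.grab_frame('wrist'); b=-.0012*T[:3,1]
for n,p,z in(('end',(123,333),.02),('b1',(197.5,323.5),.02),('b2',(229.5,319),.02),('lens',(291,310),.017)):
    print(n,np.round(atz(*wray(w,p,T),z)+b,4))
t=np.radians(40); z=np.array([np.sin(t),0,-np.cos(t)]); y=np.array([0,1.,0]); q=R.from_matrix(np.c_[np.cross(y,z),y,z]).as_quat()
o=[q[3],*q[:3]]
print(kin.solve_ik([.55,-.06,.22],o))
robot.reach([.55,-.06,.22],o); T=pose(); w=eyes.grab_frame('wrist'); save(w,'w6'); import pickle; pickle.dump((w,T),open('w6.pkl','wb')); print(current_t())
print(wproj(w,[.6463,-.0378,.158],T),[(x['centre'],x['p']) for x in eyes.landmark_of('focus_mark_tip',w)[:2]])
im=w['img'].astype(int); m=(im[...,0]>130)&(im[...,1]<70)&(im[...,2]<70)
c=wproj(w,[.6463,-.0378,.158],T).astype(int); m2=np.zeros_like(m); m2[c[1]-50:c[1]+50,c[0]-60:c[0]+60]=m[c[1]-50:c[1]+50,c[0]-60:c[0]+60]
r,cc=np.nonzero(m2); print(len(r),r.min(),r.max(),cc.min(),cc.max())
cv2.imwrite('pics/c6.png',cv2.resize(w['img'][c[1]-60:c[1]+60,c[0]-75:c[0]+75,::-1],None,fx=5,fy=5,interpolation=cv2.INTER_CUBIC)); print('origin',c[1]-60,c[0]-75)
E
```

```text
end [ 0.454  -0.2763  0.02  ]
b1 [ 0.513 -0.274  0.02 ]
b2 [ 0.5399 -0.2734  0.02  ]
lens [ 0.5981 -0.2721  0.017 ]
[ 0.75456973  0.88575869 -1.29049154  2.43377678  2.10042325  1.01478571
 -0.40613237]
14.975
[348.73872791 273.24132662] [([274.2, 348.6], 0.92), ([104.3, 338.4], 0.29)]
1357 235 305 288 366
origin 213 273
```

View pics/c6.png

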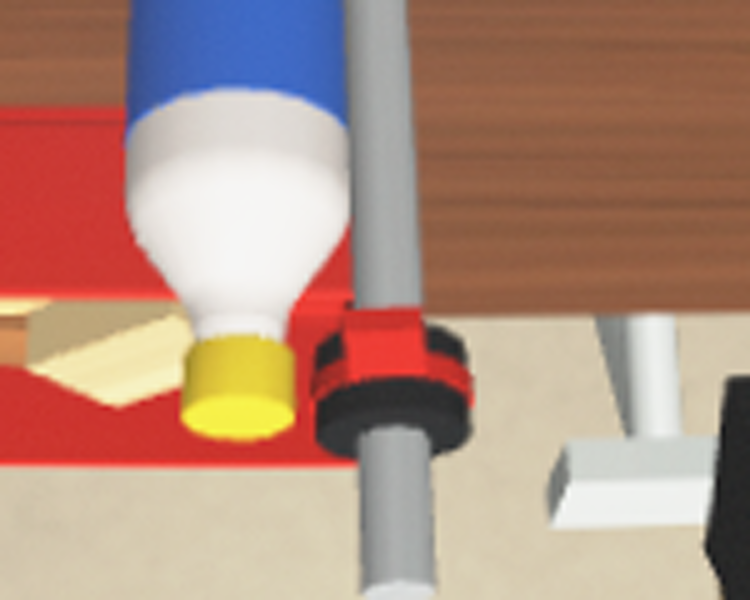

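The tilted view shows the pointer's end face centred near crop (383,319), i.e. pixel (349.6,276.7). The post top is near crop (398,590). I'll use the known post top to calibrate the height, then grasp the loupe.

```bash
python3 - <<'E'
from h import *
import pickle; w,T=pickle.load(open('w6.pkl','rb'))
u=np.array([np.cos(.117),np.sin(.117)]); s=np.array([.5222,-.0524])
pt=wproj(w,np.r_[s+.155*u,.195],T); print('post top pred',pt,'seen',398/5+273,590/5+213)
for z in(.157,.159,.161,.163): print(z,wproj(w,np.r_[s+.125*u,z],T))
yaw=.032; x,y=.5267,-.2735; o=down(yaw+np.pi/2)
robot.reach([x,y,.12],o); robot.servo_line([x,y,.05],velocity=.15); robot.servo_line([x,y,.004],velocity=.08)
print(pose()[:3,3],current_ft_force()); claw.grip(0.0); print(current_finger_gap()*88,current_grasp_force(),pose()[:3,3])
robot.servo_line([x,y,.215],velocity=.15); print(current_t(),current_finger_gap()*88,current_ft_force())
T=pose(); w=eyes.grab_frame('wrist'); save(w,'w7'); pickle.dump((w,T),open('w7.pkl','wb'))
print('lens pred',wproj(w,(T@[-.075,.0012,-.006,1])[:3],T),'handle end',wproj(w,(T@[.073,.0012,-.016,1])[:3],T),[(k['centre'],k['p']) for k in eyes.landmark_of('loupe_lens',w)[:2]],[(k['centre'],k['p']) for k in eyes.landmark_of('loupe_grip',w)[:2]])
E
```

```text
post top pred [352.00764287 331.23849821] seen 352.6 331.0
0.157 [348.67768954 272.07461806]
0.159 [348.76970757 274.46257751]
0.161 [348.86152058 276.86484477]
0.163 [348.95311181 279.28134619]
[ 0.52685593 -0.27325886  0.00396857] [-0.05928189  0.02232495  0.79684781]
21.530242745622516 29.967998564243317 [ 0.52670189 -0.27324374  0.00397096]
20.3083 21.745797476881073 [-0.90802331  0.09339892 -2.14920254]
lens pred [319.99617937 427.81811028] handle end [319.91418462 144.94344798] [([429.4, 317.7], 0.97), ([325.6, 225.0], 0.23)] [([315.9, 320.5], 0.68)]
```

View pics/w7.png

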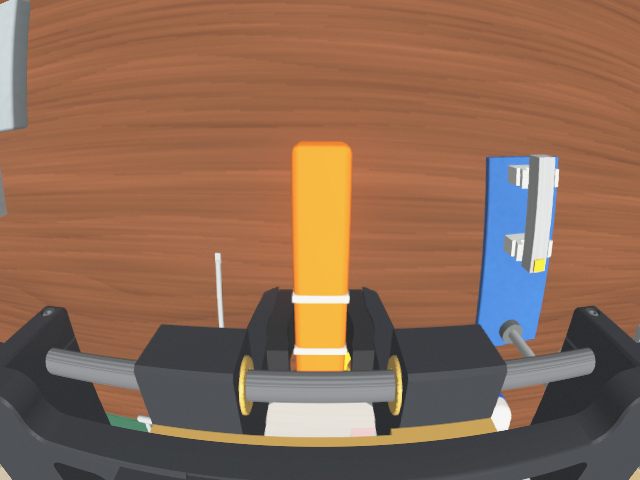

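The loupe is held straight, with its handle end at (321,144) against a predicted (320,145). The pointer height comes out at about 0.160 m. I'll carry the loupe over at z = 0.215 and lower it.

```bash
python3 - <<'E'
from h import *
u=np.array([np.cos(.117),np.sin(.117)]); g=np.array([.5729,-.0464])-.075*u; o=down(.117+np.pi/2)
robot.servo_line([*g,.215],o,velocity=.13); robot.servo_line([*g,.154],velocity=.06); robot.pause(.5)
T=pose(); print(current_t(),T[:3,3],(T@[-.075,0,-.006,1])[:3],current_ft_force(),current_finger_gap()*88,current_grasp_force())
q=[]
for n in('scene','side'):
    f=eyes.grab_frame(n); save(f,n+'2')
    c=proj(f,[.59,-.046,.12]).astype(int); q.append(cv2.resize(f['img'][c[1]-50:c[1]+50,c[0]-50:c[0]+50,::-1],(400,400),interpolation=cv2.INTER_CUBIC)); print(c,'lens pred',proj(f,[.5729,-.0464,.16]),'tip',proj(f,[.6463,-.0378,.16]),[(k['centre'],k['p']) for k in eyes.landmark_of('loupe_lens',f)[:2]])
cv2.imwrite('pics/mix2.png',np.hstack(q))
E
```

```text
23.9667 [ 0.49842064 -0.05515899  0.15402865] [ 0.57290767 -0.04640476  0.16003248] [ 0.29871139 -0.45583136 -1.89638816] 21.844888923792215 29.967897534370422
[305 214] lens pred [310.31097416 200.58328077] tip [287.58433946 212.39495476] [([199.1, 310.7], 0.91)]
[348 257] lens pred [344.34920026 250.86622951] tip [362.52629846 231.7632116 ] [([250.0, 345.3], 0.89)]
```

View pics/mix2.png

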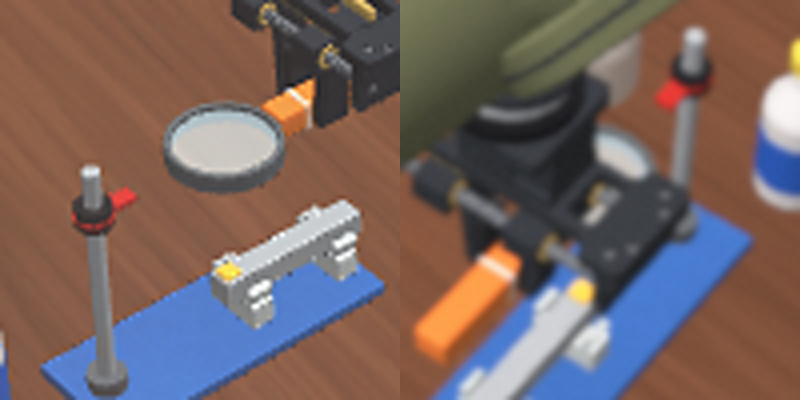

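The scene view shows the loupe level. The ring centre is at about pixel (311,201), where a lens at 0.160 m should appear at (310,201). The pointer tip is at row 212.4, as predicted for 0.160 m, and the tool and pointer are undisturbed. Handing in.

```bash
python3 -c "
from h import *
print(robot.sign_off())"
```

```text
the job is handed in; nothing more can be done
None
```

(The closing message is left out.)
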